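# Pan on the hob, knob back on its spindle, hold it pressed

## Task

Get the portable hob ready for roasting chestnuts: first lift the little pan of chestnuts, carry it level so that nothing falls out, set it down (don't drop it) centred on the hob's printed ring and let go of it. Then take the loose control knob, turn it so that the flat in its bore matches the flat of the D-shaped spindle on the hob, push it fully home, press it down against its spring to the bottom and finish like that, still holding the knob pressed down (a press and hold releases the hob's safety lock). Leave the plant, the sanitiser bottle and the shaker where they stand.

Things in the scene. Friction and masses are not known exactly. Their poses are not given: they have to be found in the camera images.
- pan: small dark frying pan, 148 mm across the rim, 124 mm across the base, 48 mm high, wall 3 mm, floor 4 mm thick, about 0.3 kg, holding four chestnuts of about 15 g; origin at the centre of its underside, z up; its straight black handle runs out along the pan's +x
- pan_grip (a point): point on the pan's handle 92 mm from the pan's axis and 42 mm above its underside: the middle of the handle's cross-section, 18 mm wide and 14 mm high there; x runs out along the handle (which goes from 74 to 199 mm from the pan's axis), z up. A firm grip here (60 N or more) keeps the pan level
- chestnut1_center (a point): centre of chestnut 1, brown, 29 mm across and 22 mm high, loose in the pan
- chestnut2_center (a point): centre of chestnut 2, brown, 29 mm across and 22 mm high, loose in the pan
- chestnut3_center (a point): centre of chestnut 3, brown, 29 mm across and 22 mm high, loose in the pan
- chestnut4_center (a point): centre of chestnut 4, brown, 29 mm across and 22 mm high, loose in the pan
- hob: portable induction hob, black glass top on a steel body, 360 mm deep (x), 290 mm wide (y), 60 mm high, heavy and fixed; origin at the centre of its underside; the control strip is at its front (-x) edge and the cooking ring behind it
- hob_ring (a point): centre of the white printed cooking ring (156 mm across) on the glass top, z = 60 mm, 45 mm behind (+x of) the hob's centre
- spindle_tip (a point): centre of the top of the brass spindle standing up from the hob's control strip, 125 mm in front of the hob's centre, 20 mm above the glass at rest. D section: 10 mm across, one flat 2 mm from the axis; top 3 mm tapered by 1.3 mm all round. x points out through the flat (as does the white line on the dark 54 mm bezel round it), z up. Stiff to turn (0.4 N m)
- spindle (a joint): how far the spindle is pressed down against its spring: 0 at rest, 0.005 m at the bottom stop; starts to give at 3.6 N, 8.1 N at the bottom
- knob: control knob, 50 g, standing bore down on the table: aluminium disc 44 mm across, 16 mm high, with a black grip bar on top, 42 mm long (along x), 12 mm thick (along y), from 16 to 38 mm above the underside; a red pointer stripe on the bar's +x end. Origin at the centre of the underside, z up
- knob_bore (a point): centre of the mouth of the knob's bore, in its underside (same point and axes as the knob's origin). The blind D-shaped bore is 14 mm deep, 11 mm across, its flat 2.5 mm from the axis on the +x (pointer) side. Fully home, the spindle's tip meets the bore's end: the underside is then 14 mm below the tip, 6 mm above the glass unpressed, 1 mm at the spindle's bottom stop
- plant: bystander: succulent in a concrete-grey pot, 82 mm across, about 130 mm high; origin at the centre of its underside
- sanitiser: bystander: blue-green pump bottle, 58 mm across, 163 mm high; origin at the centre of its underside
- shaker: bystander: steel flour shaker with a white top, 52 mm across, 90 mm high; origin at the centre of its underside
Things that resemble listed ones, but are neither listed nor needed, are in the scene too. What is shaped like the part that bears chestnut3_center but blue or pink is not meant.

How it is judged:
By the outcome, as a careful person would: the job done as asked, in the order asked, and still so for the second after the job is handed in, while the arm keeps its last pose, push and grip.
It also fails if it takes over 59 s, if anything falls off the work surface, if the arm or the gripper's body presses on something with over 40 N, if the wrist force passes 120 N, or if a joint passes its speed limit or range.

## Robot

A 6-joint arm with a two-finger parallel gripper is mounted at the origin on the work surface. World frame = base frame: x ahead of the robot, y to its left, z up, the work surface at z = 0. Lengths are in mm, angles in rad, forces in N, time in s.
With the tool pointing down it reaches from about 300 to 775 mm from the base axis. Payload 14.6 kg.
Tool frame: the origin (TCP) lies at the very end of the fingers, on their centre line; the grasp point (between the pads) lies 19 mm behind it; z points along the fingers, y is the line along which they close (so a half turn about z gives the same grasp; the last joint's range is limited). The gripper opens to 94 mm and grips with 3 to 60 N. Pads are 16 mm wide; open, the fingers measure 119 mm over their backs; the gripper's body (75 mm by 177 mm) begins 78 mm behind the grasp point.
Start: joints at [1.136, 0.3, 1.521, -0, 1.321, -0.067], TCP at [197.757, 513.207, 205.446] pointing down, gripper open.
Joint ranges: [-3.03, 3.03], [-0.79, 2.21], [0.23, 2.52], [-1.04, 4.18], [0, 3.07], [-2.55, 2.55]. Speed limits (rad/s): [2.22, 2.22, 2.57, 3.14, 3.14, 3.14].

## Interface

Orientations are given as [roll, pitch, yaw] about the fixed x, y, z axes, in that order (R = Rz(yaw) Ry(pitch) Rx(roll)).
In Python, from cell import manip, camera, get_calibration gives the robot as it stands. The module is installed in compiled form; this text tells all that it offers.
- The arm moves only by the tool jog_arm, never from a script. Its argument "plan" is one flat list of numbers, 6 for each row, row after row: the shift along the world's x, y, z in m, then the turn, a rotation vector about the world's x, y, z in degrees. A call has 1 to 20 rows; each row is the pose to reach, as a shift and turn from the pose commanded when the call began; what a row does not reach only later rows make up. A row lasts 1/10 s, in which the tool goes at most 50 mm and 8.59 degrees, less where a joint would pass 70% of its speed; a pose out of reach is approached as far as the arm can. A call with a gripper value outside its range is refused whole. "claw" is the finger opening in m, from 0 to 0.094, set as the call begins (left out, the last holds). The fingers move at their own pace and stop on an object; "force" is the grip in N (left out, the last holds). Time passes only in rows, so rows that repeat a pose let the fingers close. It gives the time, the measured TCP pose, the force, the opening and the grip force at its end, in the units of the state.
- manip.read_state(): the state, without advancing time (a new reading comes with each control period).
- camera(name): name is "scene" or "top" or "wrist"; returns (picture, depth): 480x640x3 uint8, red, green, blue; 480x640 float32, mm along the optical axis (not along the pixel's ray), 0 where there is no reading.
- get_calibration(name): a dict with "fx", "fy", "cx", "cy" (pixels), "k1" (the pictures are not rectified: a ray, as slopes to the right and down, at radius r is drawn at 1 + k1 r^2 times it, then the intrinsics apply), "origin" and "attitude" of the camera in the world. Camera axes: x right, y down, z forward; pixel columns grow to the right and rows downward; lengths in mm; the calibration is good to about 2 mm. A picture is of the moment at which its call begins: read the wrist's pose just before it. get_calibration takes no time and is no camera call; for the wrist camera it gives the pose at the moment of the call.
- manip.sign_off(): hands the job in; it is judged then, once.
The state is a dict: "clock": time; "joints": joint angles; "qd": joint speeds; "effort": joint torques, N m; "eef_pos": TCP position; "eef_rot": TCP orientation; "wrist_force": force on the tool from outside, world axes, zero at the start; "moment": the same for the moment, N m; "finger_gap": finger opening in mm; "finger_force": force on a finger pad.
Only numpy, scipy, OpenCV 4.12 (cv2) and the standard library are available. Lean on these libraries where they do the work, as an engineer would, in place of code of your own. Each camera call takes 0.05 s, during which the arm holds its last target. There are 200 camera calls.

## Working session

There is one attempt and no reset: what is moved stays moved. The work goes in short steps, Python scripts to look and compute and a tool call to move; the robot and the scene stay as the last step left them, time stands still between calls to the robot, and variables do not carry over. Pictures are saved under pics/ and viewed, at most 10 in all, crops included, and the job is handed in when it is done.

Besides the shell and the picture viewer there is one more tool, called after "Request:" as name(argument=value, ...), one argument or row to a line, values as JSON. jog_arm: Moves the arm, as the interface text tells. Its arguments: {"type":"object","properties":{"plan":{"type":"array"},"claw":{"type":"number"},"force":{"type":"number"}},"required":["plan"]}

```bash
mkdir -p pics
cat > h.py <<'E'
import numpy as np, cv2
from cell import manip, camera, get_calibration
from scipy.spatial.transform import Rotation as Rn
def snap(n,f):
    c=get_calibration(n); im,d=camera(n); np.savez(f'{f}.npz',im=im,d=d)
    cv2.imwrite(f'pics/{f}.png',im[:,:,::-1]); return im,d,c
def R(c):
    a=np.array(c['attitude'],float)
    return a if a.shape==(3,3) else Rn.from_euler('xyz',a).as_matrix()
def rays(c,uv):
    uv=np.atleast_2d(np.array(uv,float)).reshape(-1,1,2)
    K=np.array([[c['fx'],0,c['cx']],[0,c['fy'],c['cy']],[0,0,1.]])
    p=cv2.undistortPoints(uv,K,np.array([c['k1'],0,0,0.]),).reshape(-1,2)
    return np.c_[p,np.ones(len(p))]
def plane(c,uv,z):
    r=rays(c,uv)@R(c).T; o=np.array(c['origin'],float)
    return o+r*((z-o[2])/r[:,2])[:,None]
def pts(c,uv,d):
    return np.array(c['origin'])+(rays(c,uv)*np.array(d).reshape(-1,1))@R(c).T
E
python3 - <<'E'
from h import *
for n in('top','scene'):
    im,d,c=snap(n,n+'0'); print(c)
print(manip.read_state())
E
```

```text
{'fx': 568.4265518348859, 'fy': 568.4265518348859, 'cx': 320.44240101872504, 'cy': 242.96624480855138, 'k1': -0.025471723638890182, 'origin': array([ 407.99724616,   35.56208069, 1375.41095769]), 'attitude': array([-3.00020161,  0.02060489, -1.59763586])}
{'fx': 475.26538017656804, 'fy': 475.26538017656804, 'cx': 316.64784448529707, 'cy': 240.64566298574837, 'k1': -0.018280972036281838, 'origin': array([1145.20353407, -536.35295403,  590.41786954]), 'attitude': array([-2.12157772, -0.00532986,  0.73211504])}
{'clock': 0.1, 'joints': array([ 1.13641530e+00,  3.00403842e-01,  1.52149774e+00, -4.74561145e-05,
        1.32072486e+00, -6.65749782e-02]), 'qd': array([-2.54862863e-04, -2.79175088e-03, -1.91841958e-03, -5.97913646e-04,
       -5.47546023e-05, -7.33054578e-05]), 'effort': array([-6.76670334e-04, -5.32643402e+01, -3.53287017e+01,  7.08648423e-02,
        2.34409561e-02, -4.25593828e-05]), 'eef_pos': array([197.66559052, 513.00130255, 204.95848392]), 'eef_rot': array([-3.14055809e+00, -2.29080723e-05,  2.77379836e+00]), 'wrist_force': array([-0.41473079, -0.02004992,  0.33045639]), 'moment': array([ 0.02354256, -0.01327062,  0.03393903]), 'finger_force': 0.0, 'finger_gap': 94.14734869053055}
```

View pics/top0.png

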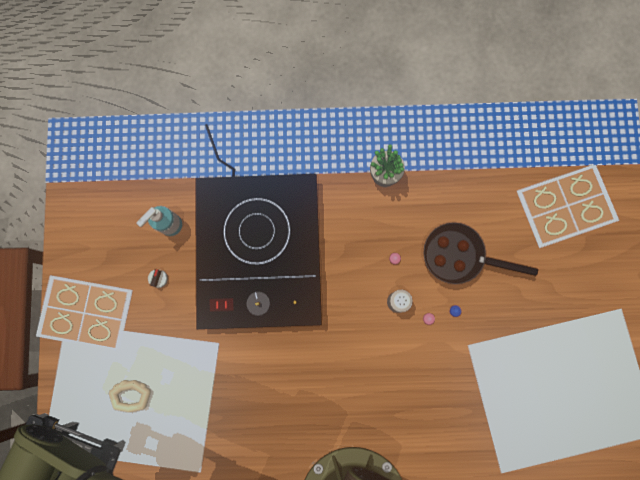

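View pics/scene0.png

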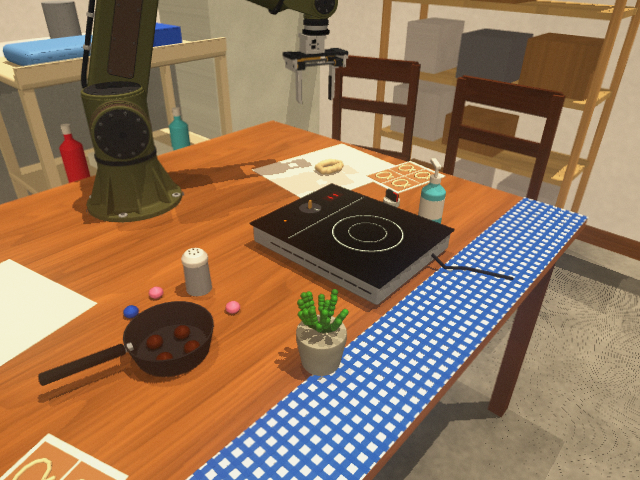

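The top view shows the pan at about (455,252) with its handle to (537,271), the hob ring at (257,231), the spindle at (258,303) and the knob at (157,278). The scene view agrees: the knob stands left of the hob near (391,196).

Run:
```python
from h import *
z=np.load('top0.npz'); im=z['im'];d=z['d']; c=get_calibration('top')
g=cv2.cvtColor(im,cv2.COLOR_RGB2GRAY); hsv=cv2.cvtColor(im,cv2.COLOR_RGB2HSV)
# height map
v,u=np.mgrid[0:480,0:640]; P=pts(c,np.c_[u.ravel(),v.ravel()],d.ravel()).reshape(480,640,3)
def box(m,x0,x1,y0,y1):
    o=np.zeros_like(m); o[y0:y1,x0:x1]=m[y0:y1,x0:x1]; return o
# pan
m=box((P[...,2]>18),415,545,215,285); mm=box((g<75),415,545,215,285)
cs=cv2.findContours(mm.astype(np.uint8),cv2.RETR_EXTERNAL,cv2.CHAIN_APPROX_NONE)[0]
ct=max(cs,key=cv2.contourArea)[:,0]
W=plane(c,ct,48); 
W=W[ct[:,0]<475]  # rim without handle
A=np.c_[2*W[:,:2],np.ones(len(W))]; s=np.linalg.lstsq(A,(W[:,:2]**2).sum(1),rcond=None)[0]
print('pan',s[:2],'r',np.sqrt(s[2]+s[0]**2+s[1]**2))
h=ct[ct[:,0]>492]; H=plane(c,h,42); 
f=cv2.fitLine(H[:,:2].astype(np.float32),cv2.DIST_L2,0,.01,.01).ravel(); print('handle line',f, 'end',H[np.argmin(H[:,1])])
hp=box((mm),495,535,255,280); print('handle z',np.median(P[hp][:,2]))
# ring
m=box((g>140),215,300,190,272).astype(np.uint8)
cs=cv2.findContours(m,cv2.RETR_EXTERNAL,cv2.CHAIN_APPROX_NONE)[0]; ct=max(cs,key=lambda k:cv2.boundingRect(k)[2])
e=cv2.fitEllipse(ct); print('ring',e,plane(c,e[0],60))
hx=box((g<60),185,330,165,335); 
cs=cv2.findContours(hx.astype(np.uint8),cv2.RETR_EXTERNAL,cv2.CHAIN_APPROX_NONE)[0]; ct=max(cs,key=cv2.contourArea)
b=cv2.boxPoints(cv2.minAreaRect(ct)); print('hob',plane(c,b,60)[:,:2])
print('spindle tip',plane(c,(257,303),80),'knob',plane(c,(158,277),38),'shaker',plane(c,(401,300),90),'plant',plane(c,(388,165),100))
for k in ((135,255,180,300),(235,280,280,325)):
    cr=im[k[1]:k[3],k[0]:k[2],::-1]; cv2.imwrite(f'pics/c{k[0]}.png',cr)
a=[cv2.resize(cv2.imread(f'pics/c{k}.png'),(400,400),interpolation=cv2.INTER_CUBIC) for k in (135,235)]
cv2.imwrite('pics/crop.png',np.hstack(a))
```

```text
pan [ 565.10439191 -255.23062373] r 71.27973159042483
handle line [ 2.5487795e-01  9.6697325e-01  5.2738318e+02 -3.9851913e+02] end [ 521.74557083 -448.10397563   42.        ]
handle z 48.22326742499206
ring ((248.70375061035156, 236.31155395507812), (46.39716720581055, 55.300071716308594), 142.5916290283203) [[616.73482044 225.68610675  60.        ]]
hob [[791.72608619 358.89843292]
 [789.99904422  60.80484576]
 [405.55366572  60.70983368]
 [405.33503597 346.80318735]]
spindle tip [[459.47822875 205.29031652  80.        ]] knob [[528.91539049 446.0900954   38.        ]] shaker [[ 456.82048781 -120.41661232   90.        ]] plant [[ 767.28205942 -103.8125788   100.        ]]
```

View pics/crop.png

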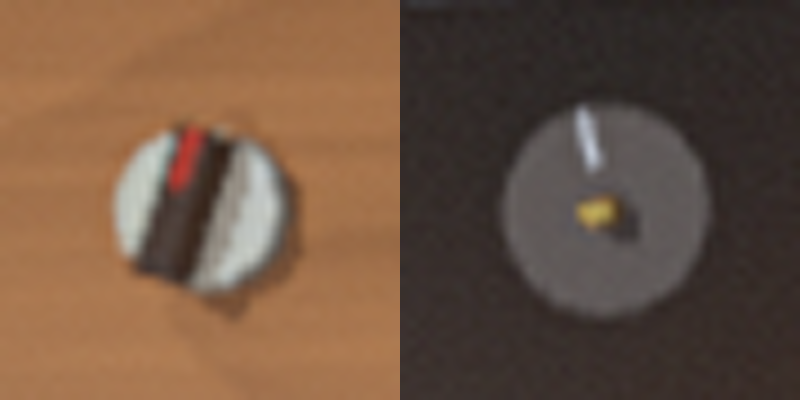

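The crop shows the knob's red pointer at about (188,155), tilted a little right of up. The bezel's white line runs about (580,110)–(595,165), so it points up and slightly left. I'll head for the pan handle and refine the ring on the way.

Request:
jog_arm(
  plan=[0.343,-0.857,-0.035,0,0,-83.7,0.343,-0.857,-0.035,0,0,-83.7,0.343,-0.857,-0.035,0,0,-83.7,0.343,-0.857,-0.035,0,0,-83.7,0.343,-0.857,-0.035,0,0,-83.7,0.343,-0.857,-0.035,0,0,-83.7,0.343,-0.857,-0.035,0,0,-83.7,0.343,-0.857,-0.035,0,0,-83.7,0.343,-0.857,-0.035,0,0,-83.7,0.343,-0.857,-0.035,0,0,-83.7,0.343,-0.857,-0.035,0,0,-83.7,0.343,-0.857,-0.035,0,0,-83.7,0.343,-0.857,-0.035,0,0,-83.7,0.343,-0.857,-0.035,0,0,-83.7,0.343,-0.857,-0.035,0,0,-83.7,0.343,-0.857,-0.035,0,0,-83.7,0.343,-0.857,-0.035,0,0,-83.7,0.343,-0.857,-0.035,0,0,-83.7,0.343,-0.857,-0.035,0,0,-83.7,0.343,-0.857,-0.035,0,0,-83.7],
  claw=0.06,
  force=60,
)

```text
clock: 2.1
eef_pos: [540.6, -346.1, 168.8]
eef_rot: [-3.14, -0.0, 1.31]
wrist_force: [-0.3, 0.6, -1.4]
finger_gap: 60.0
finger_force: 0.0
```

Run:
```python
from h import *
im,d,c=snap('wrist','w1'); print(c['origin'],c['attitude'],c['fx'])
s=manip.read_state(); print(s['eef_pos'],s['eef_rot'],s['joints'])
c=get_calibration('top'); im=np.load('top0.npz')['im']; g=cv2.cvtColor(im,cv2.COLOR_RGB2GRAY).astype(float)
def circ(W):
    A=np.c_[2*W[:,:2],np.ones(len(W))]; s=np.linalg.lstsq(A,(W[:,:2]**2).sum(1),rcond=None)[0]
    return s[:2],np.sqrt(s[2]+s[0]**2+s[1]**2)
v,u=np.mgrid[190:275,212:302]; uv=np.c_[u.ravel(),v.ravel()]; gg=g[190:275,212:302].ravel()
W=plane(c,uv,60); cen=np.array([632,205.])
for i in range(5):
    r=np.linalg.norm(W[:,:2]-cen,axis=1); k=(abs(r-78)<9+ (i==0)*4)&(gg>80)
    cen,rr=circ(W[k]); print(cen,rr,k.sum())
# bezel & white line
v,u=np.mgrid[285:322,240:277]; uv=np.c_[u.ravel(),v.ravel()]; gg=g[285:322,240:277].ravel(); W=plane(c,uv,60)
m=(g[285:322,240:277]>68).astype(np.uint8); ct=max(cv2.findContours(m,cv2.RETR_EXTERNAL,cv2.CHAIN_APPROX_NONE)[0],key=cv2.contourArea)[:,0]+[240,285]
print('bezel',circ(plane(c,ct,60)))
k=(gg>140)&(uv[:,1]<300); print('line',W[k].mean(0),k.sum())
```

```text
[ 560.00348121 -274.92289776  348.31912428] [ 2.88363362e+00  8.98706656e-04 -2.60693187e-01] 330.7971913050768
[ 540.39983313 -344.46537287  169.13204712] [-3.13988168e+00 -6.88385150e-04  1.31156876e+00] [-6.24641732e-01  5.33101580e-01  1.27927098e+00  3.24719459e-05
  1.33106409e+00 -3.65422490e-01]
[630.0548647  207.70679153] 76.5346887013433 495
[630.0548647  207.70679153] 76.5346887013433 495
[630.0548647  207.70679153] 76.5346887013433 495
[630.0548647  207.70679153] 76.5346887013433 495
[630.0548647  207.70679153] 76.5346887013433 495
bezel (array([459.97527956, 206.38371114]), np.float64(25.993540086593082))
line [478.22008699 210.89449166  60.        ] 8
```

View pics/w1.png

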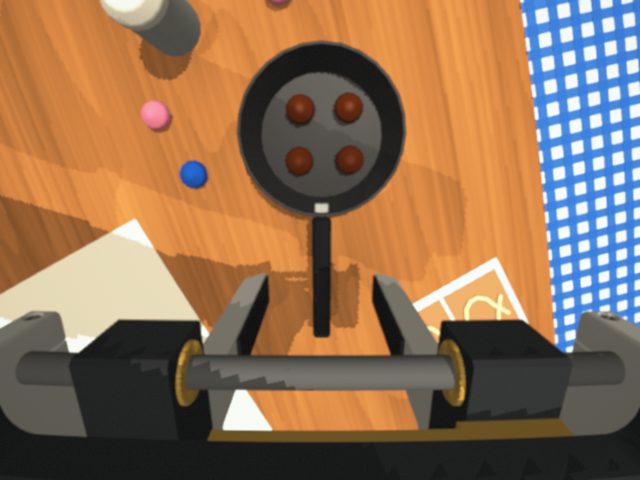

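The wrist view shows the handle vertical at column 321, centred between the fingertips (about 250–392). The pan's rim is at about (321,129). One quick check of the pan's centre from here, then I descend.

Run:
```python
from h import *
im=np.load('w1.npz')['im']; c=get_calibration('wrist')
g=cv2.cvtColor(im,cv2.COLOR_RGB2GRAY); m=(g<62).astype(np.uint8); m[215:]=0; m[:,:225]=0; m[:,412:]=0
ct=cv2.convexHull(max(cv2.findContours(m,cv2.RETR_EXTERNAL,cv2.CHAIN_APPROX_NONE)[0],key=cv2.contourArea))
h=np.zeros_like(m); cv2.drawContours(h,[ct],-1,1,-1); ct=ct[:,0]
W=plane(c,ct[ct[:,1]<205],48); A=np.c_[2*W[:,:2],np.ones(len(W))]; s=np.linalg.lstsq(A,(W[:,:2]**2).sum(1),rcond=None)[0]
print(s[:2],np.sqrt(s[2]+s[0]**2+s[1]**2)); print(plane(c,[(321.5,225),(321.5,330)],49), plane(c,(321.5,218),46))
```

```text
[ 565.56533102 -253.65442581] 70.9063063261418
[[ 545.05594793 -332.45239013   49.        ]
 [ 517.45830605 -436.80171626   49.        ]] [[ 546.60118444 -326.64772256   46.        ]]
```

Request:
jog_arm(
  plan=[0,0,-0.05,0,0,0,0,0,-0.1,0,0,0,0,0,-0.125,0,0,0,0,0,-0.14,0,0,0,0,0,-0.147,0,0,0,0,0,-0.147,0,0,0,0,0,-0.147,0,0,0],
)

```text
clock: 2.85
eef_pos: [541.4, -344.1, 25.1]
eef_rot: [3.139, 0.001, 1.313]
wrist_force: [-0.4, -0.5, 0.4]
finger_gap: 60.3
finger_force: 0.0
```

Request:
jog_arm(
  plan=[0,0,-0.001,0,0,0,0,0,-0.001,0,0,0,0,0,-0.001,0,0,0,0,0,-0.001,0,0,0,0,0,-0.001,0,0,0,0,0,-0.001,0,0,0,0,0,-0.001,0,0,0,0,0,-0.001,0,0,0,0,0,-0.001,0,0,0,0,0,-0.001,0,0,0],
  claw=0,
  force=60,
)

```text
clock: 3.85
eef_pos: [540.9, -343.9, 22.5]
eef_rot: [3.141, 0.0, 1.313]
wrist_force: [1.3, -1.7, 0.4]
finger_gap: 17.5
finger_force: 60.0
```

Request:
jog_arm(
  plan=[0,0,0.002,0,0,0,0,0,0.006,0,0,0,0,0,0.012,0,0,0,0,0,0.02,0,0,0,0,0,0.03,0,0,0,0,0,0.042,0,0,0,0,0,0.055,0,0,0,0,0,0.068,0,0,0,0,0,0.081,0,0,0,0,0,0.094,0,0,0,0,0,0.106,0,0,0,0,0,0.116,0,0,0,0,0,0.124,0,0,0,0,0,0.13,0,0,0,0,0,0.134,0,0,0,0,0,0.135,0,0,0,0,0,0.135,0,0,0],
)

```text
clock: 5.55
eef_pos: [540.7, -343.7, 157.2]
eef_rot: [-3.141, -0.0, 1.313]
wrist_force: [0.5, -0.7, -3.9]
finger_gap: 17.6
finger_force: 60.0
```

Run:
```python
from h import *
im,d,c=snap('wrist','w2'); s=manip.read_state(); print(s['eef_pos'],s['eef_rot'],s['finger_gap'],s['finger_force'],s['wrist_force'],s['moment'])
```

```text
[ 540.64599319 -343.70912266  157.03054239] [-3.14101033e+00 -2.40394058e-04  1.31292661e+00] 17.686673777528952 59.978681802749634 [ 0.61627471  0.13203717 -4.59853919] [-0.42805799  0.14212328 -0.00537663]
```

View pics/w2.png

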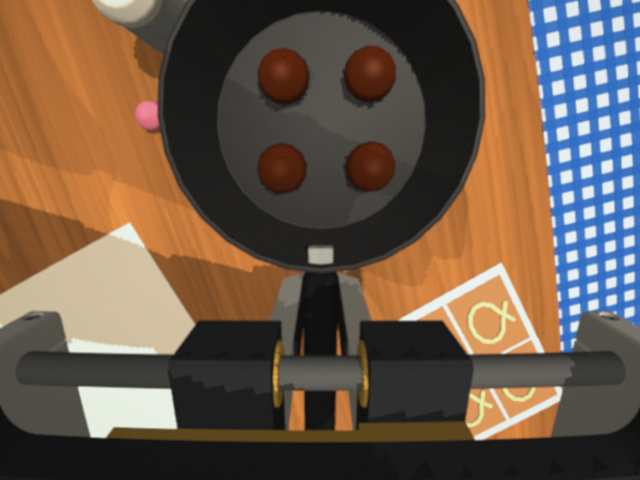

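The pan is level in the grip with all four chestnuts in it, at about (283,75), (370,72), (282,168) and (371,166). Now the carry.

Request:
jog_arm(
  plan=[0.001,0.004,0,0,0,0,0.002,0.012,0,0,0,0,0.003,0.024,0,0,0,0,0.006,0.042,0,0,0,0,0.009,0.064,0,0,0,0,0.013,0.09,0,0,0,0,0.016,0.117,0,0,0,0,0.02,0.144,0,0,0,0,0.024,0.171,0,0,0,0,0.028,0.198,0,0,0,0,0.032,0.225,0,0,0,0,0.036,0.252,0,0,0,0,0.039,0.279,0,0,0,0,0.043,0.306,0,0,0,0,0.047,0.333,0,0,0,0,0.051,0.36,0,0,0,0,0.054,0.385,0,0,0,0,0.057,0.407,0,0,0,0,0.059,0.425,0,0,0,0,0.061,0.439,0,0,0,0],
)

```text
clock: 7.6
eef_pos: [601.4, 97.1, 157.5]
eef_rot: [-3.141, -0.0, 1.314]
wrist_force: [1.1, 0.4, -4.7]
finger_gap: 17.4
finger_force: 60.0
```

Request:
jog_arm(
  plan=[0.002,0.01,0,0,0,0,0.003,0.017,0,0,0,0,0.004,0.021,0,0,0,0,0.004,0.023,0,0,0,0,0.004,0.023,-0.004,0,0,0,0.004,0.023,-0.012,0,0,0,0.004,0.023,-0.022,0,0,0,0.004,0.023,-0.032,0,0,0,0.004,0.023,-0.04,0,0,0,0.004,0.023,-0.046,0,0,0,0.004,0.023,-0.05,0,0,0,0.004,0.023,-0.05,0,0,0,0.004,0.023,-0.05,0,0,0],
)

```text
clock: 8.9
eef_pos: [605.9, 118.2, 107.7]
eef_rot: [3.141, -0.0, 1.313]
wrist_force: [-0.1, 0.1, -4.6]
finger_gap: 17.5
finger_force: 60.0
```

```bash
cat > m.py <<'E'
from h import *
import sys
im,d,c=snap('wrist',sys.argv[1]); s=manip.read_state(); print(s['eef_pos'],s['eef_rot'],s['finger_gap'],s['wrist_force'],s['clock'])
t,dt,ct=snap('top',sys.argv[1]+'t')
def circ(W):
    A=np.c_[2*W[:,:2],np.ones(len(W))]; s=np.linalg.lstsq(A,(W[:,:2]**2).sum(1),rcond=None)[0]
    return s[:2],np.sqrt(s[2]+s[0]**2+s[1]**2)
E
python3 m.py w3
```

```text
[605.9531148  118.24708637 107.85366623] [ 3.14101311e+00 -2.85835684e-04  1.31293506e+00] 17.189164719602083 [ 0.4772245   0.71030355 -3.62539762] 8.95
```

```bash
python3 -c "
import cv2,numpy as np
a=cv2.imread('pics/w3.png');b=cv2.imread('pics/w3t.png')[150:350,120:387]
cv2.imwrite('pics/j3.png',np.hstack([cv2.resize(a,(400,300)),cv2.resize(b,(400,300))]))"
```

```text
(no output)
```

View pics/j3.png

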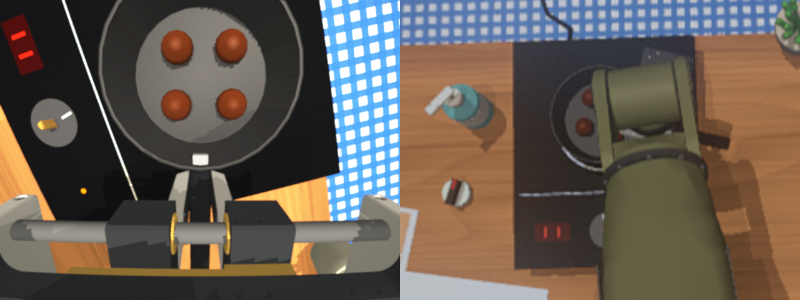

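All four chestnuts are still in the pan above the ring. The wrist view also shows the bezel (about (54,122) in the half picture), which I use to cross-check the pan's position against the hob.

Run:
```python
from h import *
im=np.load('w3.npz')['im']; c=get_calibration('wrist'); g=cv2.cvtColor(im,cv2.COLOR_RGB2GRAY)
def circ(W):
    A=np.c_[2*W[:,:2],np.ones(len(W))]; s=np.linalg.lstsq(A,(W[:,:2]**2).sum(1),rcond=None)[0]
    return s[:2],np.sqrt(s[2]+s[0]**2+s[1]**2)
m=(g>60).astype(np.uint8); m[:145]=0;m[245:]=0;m[:,:40]=0;m[:,135:]=0
ct=cv2.convexHull(max(cv2.findContours(m,cv2.RETR_EXTERNAL,cv2.CHAIN_APPROX_NONE)[0],key=cv2.contourArea))
b=circ(plane(c,ct[:,0],60)); print('bezel',b)
w=(g>190).astype(np.uint8); 
k=np.zeros_like(w);k[165:205,95:125]=w[165:205,95:125]; v,u=np.nonzero(k); p=plane(c,np.c_[u,v],60)[:,:2]; q=p.mean(0)-b[0]; print('line',len(u),np.degrees(np.arctan2(q[1],q[0])),q)
f=cv2.fitLine(p.astype(np.float32),2,0,.01,.01).ravel(); print('fitdir',np.degrees(np.arctan2(f[1],f[0])))
k=np.zeros_like(w);
for y in range(20,300):
    x=int(105+ (y-0)*(215-105)/300); k[y,x-15:x+15]=(g>150)[y,x-15:x+15]
v,u=np.nonzero(k); p=plane(c,np.c_[u,v],60)[:,:2]; f=cv2.fitLine(p.astype(np.float32),2,0,.01,.01).ravel(); print('strip',len(u),np.degrees(np.arctan2(f[1],f[0])),f[2:])
# pan rim: outer edge along hull of the not-bright region is dark on dark; use inner floor circle (outer of light grey)
s=manip.read_state();print(s['eef_pos'])
m=(g>58).astype(np.uint8); m[235:]=0; m[:,:205]=0; m[:,435:]=0
ct=cv2.convexHull(max(cv2.findContours(m,cv2.RETR_EXTERNAL,cv2.CHAIN_APPROX_NONE)[0],key=cv2.contourArea)); print('floor',circ(plane(c,ct[:,0],107.8-23+4+1)), cv2.boundingRect(ct))
```

```text
bezel (array([459.47027012, 206.63214589]), np.float64(27.375201066604504))
line 105 13.49927104991993 [17.85269451  4.28581252]
fitdir 13.447329
strip 1262 -89.60852 [518.6925  215.87122]
[605.96925685 118.25489836 107.90661102]
floor (array([629.23713097, 204.97307659]), np.float64(60.042473349347766)) (216, 11, 211, 223)
```

Request:
jog_arm(
  plan=[0,0,-0.003,0,0,0,0,0,-0.008,0,0,0,0,0,-0.013,0,0,0,0,0,-0.017,0,0,0,0,0,-0.02,0,0,0,0,0,-0.022,0,0,0,0,0,-0.023,0,0,0,0,0,-0.0235,0,0,0,0,0,-0.024,0,0,0,0,0,-0.0245,0,0,0,0,0,-0.025,0,0,0,0,0,-0.025,0,0,0,0,0,-0.025,0,0,0],
)

```text
clock: 10.3
eef_pos: [605.8, 118.2, 82.6]
eef_rot: [3.141, -0.0, 1.313]
wrist_force: [-0.1, -2.0, -0.9]
finger_gap: 17.5
finger_force: 60.0
```

Request:
jog_arm(
  plan=[0,0,-0.0005,0,0,0,0,0,-0.0005,0,0,0],
)

```text
clock: 10.5
eef_pos: [605.9, 118.2, 82.5]
eef_rot: [3.141, -0.0, 1.313]
wrist_force: [-3.2, -2.2, 4.1]
finger_gap: 17.5
finger_force: 60.0
```

Request:
jog_arm(
  plan=[0,0,0,0,0,0,0,0,0,0,0,0,0,0,0,0,0,0,0,0,0,0,0,0,0,0,0,0,0,0],
  claw=0.06,
)

```text
clock: 11.0
eef_pos: [605.8, 118.2, 81.9]
eef_rot: [3.142, -0.0, 1.313]
wrist_force: [-0.2, 0.7, -0.6]
finger_gap: 54.3
finger_force: 0.0
```

Request:
jog_arm(
  plan=[0,0,0.01,0,0,0,0,0,0.04,0,0,0,0,0,0.08,0,0,0,0,0,0.12,0,0,0,0,0,0.15,0,0,0,0,0,0.15,0,0,0],
)

```text
clock: 11.6
eef_pos: [607.0, 118.4, 237.6]
eef_rot: [3.134, -0.003, 1.313]
wrist_force: [-0.5, -0.5, 0.4]
finger_gap: 59.9
finger_force: 0.0
```

```bash
python3 m.py w4
```

```text
[606.33504362 118.30044036 234.5794147 ] [ 3.13770572e+00 -1.66121206e-03  1.31296838e+00] 59.95495692777674 [-0.23951429 -0.34494194 -1.02319735] 11.65
```

Request:
jog_arm(
  plan=[-0.077,0.328,-0.02,0,0,84.8,-0.077,0.328,-0.02,0,0,84.8,-0.077,0.328,-0.02,0,0,84.8,-0.077,0.328,-0.02,0,0,84.8,-0.077,0.328,-0.02,0,0,84.8,-0.077,0.328,-0.02,0,0,84.8,-0.077,0.328,-0.02,0,0,84.8,-0.077,0.328,-0.02,0,0,84.8,-0.077,0.328,-0.02,0,0,84.8,-0.077,0.328,-0.02,0,0,84.8,-0.077,0.328,-0.02,0,0,84.8,-0.077,0.328,-0.02,0,0,84.8,-0.077,0.328,-0.02,0,0,84.8,-0.077,0.328,-0.02,0,0,84.8],
)

```text
clock: 13.1
eef_pos: [528.7, 446.1, 211.7]
eef_rot: [-3.141, -0.0, 2.791]
wrist_force: [0.0, -1.1, -0.1]
finger_gap: 60.0
finger_force: 0.0
```

```bash
python3 m.py w5; python3 -c "
import cv2,numpy as np
a=cv2.imread('pics/w5.png');b=cv2.imread('pics/w5t.png')[150:350,120:387];c=cv2.imread('pics/w4.png')
cv2.imwrite('pics/j5.png',np.vstack([np.hstack([cv2.resize(c,(400,300)),cv2.resize(b,(400,300))]),cv2.resize(a[200:425],(800,300))]))"
```

```text
[528.77006973 446.11470301 211.81519664] [-3.14143953e+00 -9.33215230e-05  2.79145339e+00] 60.177310709864585 [ 1.10119653 -0.05812302 -0.3038501 ] 13.15
```

View pics/j5.png

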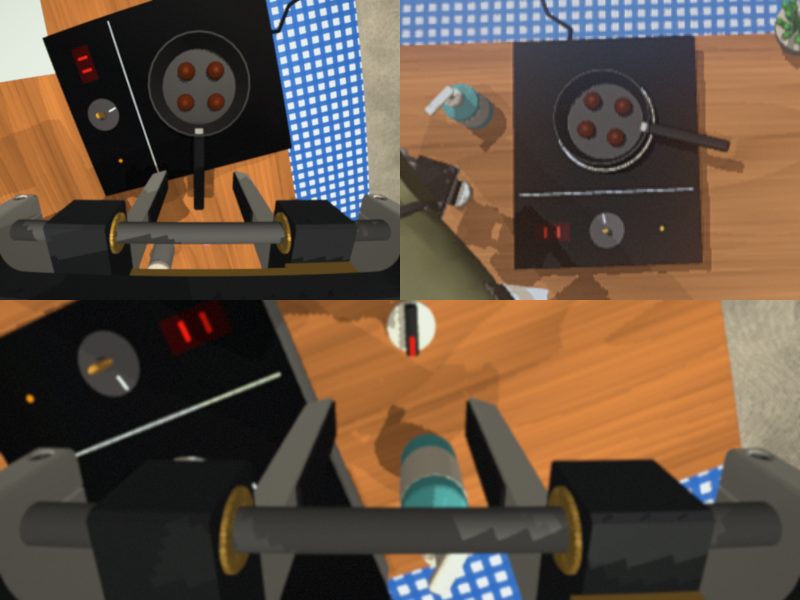

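The pan is on the ring with four chestnuts. The knob is in the wrist view at about full-picture (329,220), with its red end towards the gripper and its bar nearly vertical in the view, so well aligned. Next, exact numbers.

Run:
```python
from h import *
def circ(W):
    A=np.c_[2*W[:,:2],np.ones(len(W))]; s=np.linalg.lstsq(A,(W[:,:2]**2).sum(1),rcond=None)[0]
    return np.round(s[:2],1),np.round(np.sqrt(s[2]+s[0]**2+s[1]**2),1)
im=np.load('w5.npz')['im']; c=get_calibration('wrist'); x0,x1,y0,y1=295,365,185,250
k=im[y0:y1,x0:x1]; hsv=cv2.cvtColor(k,cv2.COLOR_RGB2HSV); off=[x0,y0]
bar=(((hsv[...,2]<75))|((hsv[...,1]>180)&((hsv[...,0]<4)|(hsv[...,0]>176)))).astype(np.uint8)
ct=max(cv2.findContours(bar,cv2.RETR_EXTERNAL,cv2.CHAIN_APPROX_NONE)[0],key=cv2.contourArea)[:,0]+off
W=plane(c,ct,38)[:,:2].astype(np.float32); r=cv2.minAreaRect(W); print('bar',r, cv2.boundingRect(ct)); 
v,u=np.nonzero(bar); f=cv2.fitLine(plane(c,np.c_[u,v]+off,38)[:,:2].astype(np.float32),2,0,.01,.01).ravel(); print(f,np.degrees(np.arctan2(f[1],f[0])))
red=((hsv[...,1]>180)&((hsv[...,0]<4)|(hsv[...,0]>176))); v,u=np.nonzero(red); print('red',plane(c,np.c_[u,v]+off,38).mean(0))
d=((hsv[...,1]<70)&(hsv[...,2]>110)).astype(np.uint8); v,u=np.nonzero(d); h=cv2.convexHull(np.c_[u,v].astype(np.int32))[:,0]+off
print('disc',circ(plane(c,h,16)))
# pan from top: floor
im=np.load('w5t.npz')['im']; ct=get_calibration('top'); g=cv2.cvtColor(im,cv2.COLOR_RGB2GRAY)
hs=cv2.cvtColor(im,cv2.COLOR_RGB2HSV)
ch=((hs[...,1]>120)).astype(np.uint8); ch[:205]=0; ch[255:]=0; ch[:,:235]=0; ch[:,:]*=1; ch[:,285:]=0
v,u=np.nonzero(ch); print('chestnut mean',plane(ct,np.c_[u,v],75).mean(0))
k=np.zeros_like(ch); k[205:262,228:282]=g[205:262,228:282]>52; 
cs=max(cv2.findContours(k,cv2.RETR_EXTERNAL,cv2.CHAIN_APPROX_NONE)[0],key=cv2.contourArea); print('floor',circ(plane(ct,cv2.convexHull(cs)[:,0],64)),cv2.boundingRect(cs))
hn=np.zeros_like(ch); hn[230:255,290:330]=g[230:255,290:330]<55; v,u=np.nonzero(hn); f=cv2.fitLine(plane(ct,np.c_[u,v],108)[:,:2].astype(np.float32),2,0,.01,.01).ravel();print('handle',f)
```

```text
bar ((527.0001220703125, 456.3377685546875), (9.18820858001709, 41.212646484375), 72.9374771118164) (324, 203, 10, 38)
[ 9.5527142e-01 -2.9573056e-01  5.2616888e+02  4.5649017e+02] -17.20135
red [540.11642155 452.37789409  38.        ]
disc (array([528.4, 456.3]), np.float64(22.0))
chestnut mean [628.77054353 206.32075814  75.        ]
floor (array([630. , 206.5]), np.float64(59.8)) (232, 205, 50, 51)
handle [2.9380718e-04 9.9999994e-01 5.9082690e+02 9.2232742e+01]
```

Request:
jog_arm(
  plan=[-0.001,0.01,-0.04,0,0,3,-0.001,0.01,-0.08,0,0,3,-0.001,0.01,-0.12,0,0,3,-0.001,0.01,-0.15,0,0,3,-0.001,0.01,-0.17,0,0,3,-0.001,0.01,-0.183,0,0,3,-0.001,0.01,-0.189,0,0,3,-0.001,0.01,-0.19,0,0,3,-0.001,0.01,-0.19,0,0,3],
  claw=0.05,
)

```text
clock: 14.1
eef_pos: [528.2, 456.5, 23.0]
eef_rot: [3.14, 0.001, 2.845]
wrist_force: [-0.1, -0.1, 1.0]
finger_gap: 49.8
finger_force: 0.0
```

```bash
python3 -c "
from h import *
im,d,c=snap('wrist','w6'); s=manip.read_state(); print(s['eef_pos'],s['eef_rot'],s['wrist_force'],s['finger_gap'])"
```

```text
[528.21268808 456.55662438  23.18417069] [3.14021033e+00 1.00757118e-03 2.84526905e+00] [-0.14524854 -0.80645016  0.06853441] 49.875910075740336
```

View pics/w6.png

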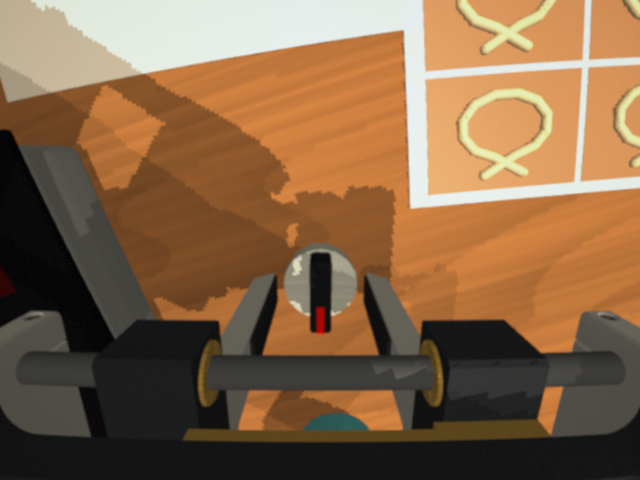

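The bar is vertical at column 320, centred between the fingers, with the disc centred at about (320,281). I close on it.

Request:
jog_arm(
  plan=[0,0,-0.002,0,0,0,0,0,-0.0035,0,0,0,0,0,-0.0035,0,0,0,0,0,-0.0035,0,0,0],
)

```text
clock: 14.55
eef_pos: [527.8, 456.2, 18.5]
eef_rot: [3.142, 0.0, 2.845]
wrist_force: [0.1, -0.0, -1.2]
finger_gap: 50.1
finger_force: 0.0
```

Request:
jog_arm(
  plan=[0,0,0,0,0,0,0,0,0,0,0,0,0,0,0,0,0,0,0,0,0,0,0,0,0,0,0,0,0,0,0,0,0,0,0,0,0,0,0,0,0,0,0,0,0,0,0,0],
  claw=0,
  force=60,
)

```text
clock: 15.35
eef_pos: [527.7, 456.2, 18.4]
eef_rot: [-3.142, -0.0, 2.845]
wrist_force: [-0.6, -0.5, 0.4]
finger_gap: 11.5
finger_force: 60.0
```

Run:
```python
from h import *
im=np.load('w6.npz')['im']; 
def circ(W):
    A=np.c_[2*W[:,:2],np.ones(len(W))]; s=np.linalg.lstsq(A,(W[:,:2]**2).sum(1),rcond=None)[0]
    return np.round(s[:2],1),np.round(np.sqrt(s[2]+s[0]**2+s[1]**2),1)
c=get_calibration('wrist'); s=manip.read_state(); print(s['eef_pos'],s['eef_rot'])
c['origin']=np.array(c['origin'])+np.array([528.21,456.56,23.18])-s['eef_pos']
x0,x1,y0,y1=275,365,235,345; k=im[y0:y1,x0:x1]; hsv=cv2.cvtColor(k,cv2.COLOR_RGB2HSV); off=[x0,y0]
bar=(((hsv[...,2]<70))|((hsv[...,1]>180)&((hsv[...,0]<4)|(hsv[...,0]>176)))).astype(np.uint8); bar[:,:28]=0; bar[:,62:]=0
ct=max(cv2.findContours(bar,cv2.RETR_EXTERNAL,cv2.CHAIN_APPROX_NONE)[0],key=cv2.contourArea)[:,0]+off
print('bar',cv2.minAreaRect(plane(c,ct,38)[:,:2].astype(np.float32)),cv2.boundingRect(ct))
d=((hsv[...,1]<60)&(hsv[...,2]>120)).astype(np.uint8); d[:,:7]=0; d[:,84:]=0; v,u=np.nonzero(d); h=cv2.convexHull(np.c_[u,v].astype(np.int32))[:,0]+off
h=h[h[:,1]<300]; print('disc',circ(plane(c,h,16)))
```

```text
[527.74529561 456.20488019  18.42279289] [-3.14156744e+00 -7.72002102e-05  2.84532595e+00]
bar ((525.918701171875, 457.2500915527344), (11.070189476013184, 45.84221267700195), 72.53548431396484) (310, 253, 22, 80)
disc (array([528. , 456.5]), np.float64(21.6))
```

Request:
jog_arm(
  plan=[0,0,0.01,0,0,0,0,0,0.04,0,0,0,0,0,0.08,0,0,0,0,0,0.12,0,0,0,-0.001,-0.03,0.14,0,0,4,-0.002,-0.07,0.14,0,0,10,-0.004,-0.12,0.14,0,0,16,-0.006,-0.17,0.14,0,0,22,-0.007,-0.21,0.14,0,0,27,-0.008,-0.235,0.14,0,0,30,-0.008,-0.242,0.14,0,0,30.5,-0.008,-0.242,0.14,0,0,30.5,-0.008,-0.242,0.14,0,0,30.5],
)

```text
clock: 16.65
eef_pos: [519.8, 215.2, 158.7]
eef_rot: [3.141, 0.0, -2.906]
wrist_force: [-0.3, 0.2, -1.0]
finger_gap: 11.3
finger_force: 60.0
```

```bash
python3 -c "
from h import *
im,d,c=snap('wrist','w7'); s=manip.read_state(); print(s['eef_pos'],s['eef_rot'],s['wrist_force'],s['finger_gap'])"
```

```text
[519.75960169 215.31233941 158.5527783 ] [ 3.14142462e+00  2.10579478e-04 -2.90540569e+00] [-0.02238459  0.67634501  0.31884176] 11.299863064386232
```

View pics/w7.png

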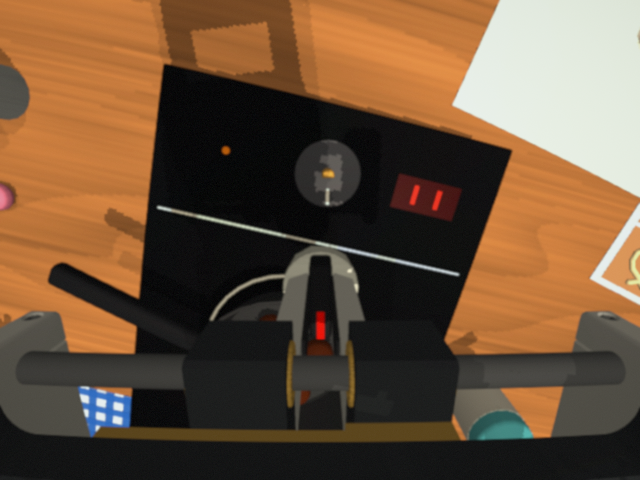

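The knob is held. The bezel is at about (328,173), the spindle at (328,174), and the white line runs straight down the picture, so the turn looks right.

Run:
```python
from h import *
im=np.load('w7.npz')['im']; c=get_calibration('wrist'); g=cv2.cvtColor(im,cv2.COLOR_RGB2GRAY); hsv=cv2.cvtColor(im,cv2.COLOR_RGB2HSV)
def circ(W):
    A=np.c_[2*W[:,:2],np.ones(len(W))]; s=np.linalg.lstsq(A,(W[:,:2]**2).sum(1),rcond=None)[0]
    return np.round(s[:2],1),np.round(np.sqrt(s[2]+s[0]**2+s[1]**2),1)
k=np.zeros_like(g); k[135:212,290:366]=(g>42)[135:212,290:366]; k=k.astype(np.uint8)
h=cv2.convexHull(max(cv2.findContours(k,cv2.RETR_EXTERNAL,cv2.CHAIN_APPROX_NONE)[0],key=cv2.contourArea))[:,0]
b=circ(plane(c,h,60)); print('bezel',b)
l=np.zeros_like(k); l[184:208,315:340]=((g>120)&(hsv[...,1]<80))[184:208,315:340]; v,u=np.nonzero(l); p=plane(c,np.c_[u,v],60)[:,:2]; q=p.mean(0)-b[0]
f=cv2.fitLine(p.astype(np.float32),2,0,.01,.01).ravel(); print('line',len(u),np.degrees(np.arctan2(q[1],q[0])),np.degrees(np.arctan2(f[1],f[0])))
s=np.zeros_like(k); s[160:186,315:342]=((hsv[...,1]>110)&(g>60))[160:186,315:342]; v,u=np.nonzero(s); print('brass px',len(u),u.min(),u.max(),v.min(),v.max(),plane(c,[(u.mean(),v.mean())],79))
d=np.zeros_like(k); d[245:300,270:370]=((hsv[...,1]<60)&(g>110))[245:300,270:370]; v,u=np.nonzero(d); h=cv2.convexHull(np.c_[u,v].astype(np.int32))[:,0]
h=h[(h[:,1]<288)]; print('disc',circ(plane(c,h,158.55-18.4+16)),h.min(0),h.max(0))
```

```text
bezel (array([459.7, 207.1]), np.float64(26.5))
line 59 11.572480482191898 11.810407
brass px 108 322 334 168 177 [[458.5385111  206.25925247  79.        ]]
disc (array([537.8, 227.4]), np.float64(45.1)) [270 245] [369 278]
```

Request:
jog_arm(
  plan=[-0.03,-0.004,0,0,0,-0.7,-0.055,-0.008,0,0,0,-0.7,-0.06,-0.0086,-0.015,0,0,-0.7,-0.06,-0.0086,-0.035,0,0,-0.7,-0.06,-0.0086,-0.048,0,0,-0.7,-0.06,-0.0086,-0.055,0,0,-0.7,-0.06,-0.0086,-0.057,0,0,-0.7,-0.06,-0.0086,-0.057,0,0,-0.7,-0.06,-0.0086,-0.057,0,0,-0.7],
)

```text
clock: 17.6
eef_pos: [460.1, 205.8, 102.0]
eef_rot: [3.141, 0.001, -2.918]
wrist_force: [-0.3, -0.7, 0.1]
finger_gap: 11.5
finger_force: 60.0
```

Request:
jog_arm(
  plan=[0,0,-0.001,0,0,0,0,0,-0.002,0,0,0,0,0,-0.003,0,0,0,0,0,-0.004,0,0,0,0,0,-0.005,0,0,0,0,0,-0.006,0,0,0,0,0,-0.006,0,0,0],
)

```text
clock: 18.3
eef_pos: [459.7, 205.7, 95.4]
eef_rot: [3.141, -0.0, -2.918]
wrist_force: [-0.1, 1.0, 0.4]
finger_gap: 11.3
finger_force: 60.0
```

Request:
jog_arm(
  plan=[0,0.0007,0,0,0,0,0,0.0007,-0.001,0,0,0,0,0.0007,-0.002,0,0,0,0,0.0007,-0.003,0,0,0,0,0.0007,-0.004,0,0,0,0,0.0007,-0.005,0,0,0,0,0.0007,-0.005,0,0,0],
)

```text
clock: 19.0
eef_pos: [459.7, 206.3, 90.3]
eef_rot: [3.142, -0.0, -2.918]
wrist_force: [-0.5, 0.3, -1.6]
finger_gap: 11.3
finger_force: 60.0
```

Request:
jog_arm(
  plan=[0,0,-0.001,0,0,0,0,0,-0.002,0,0,0,0,0,-0.003,0,0,0,0,0,-0.004,0,0,0,0,0,-0.005,0,0,0,0,0,-0.006,0,0,0,0,0,-0.007,0,0,0,0,0,-0.007,0,0,0,0,0,-0.007,0,0,0],
)

```text
clock: 19.9
eef_pos: [459.8, 206.3, 83.6]
eef_rot: [3.142, 0.0, -2.918]
wrist_force: [-1.4, -0.2, 4.7]
finger_gap: 11.5
finger_force: 60.0
```

Request:
jog_arm(
  plan=[0,0,-0.001,0,0,0,0,0,-0.002,0,0,0,0,0,-0.003,0,0,0,0,0,-0.0035,0,0,0,0,0,-0.004,0,0,0,0,0,-0.0043,0,0,0,0,0,-0.0043,0,0,0,0,0,-0.0043,0,0,0],
)

```text
clock: 20.7
eef_pos: [459.8, 206.4, 79.3]
eef_rot: [3.142, 0.0, -2.918]
wrist_force: [-3.8, 0.1, 7.3]
finger_gap: 11.8
finger_force: 60.0
```

Request:
jog_arm(
  plan=[0,0,-0.0005,0,0,0,0,0,-0.0005,0,0,0,0,0,-0.0005,0,0,0],
)

```text
clock: 21.0
eef_pos: [459.9, 206.4, 79.1]
eef_rot: [3.142, 0.0, -2.918]
wrist_force: [-5.1, 0.3, 9.8]
finger_gap: 11.4
finger_force: 60.0
```

Request:
jog_arm(
  plan=[0,0,-0.0005,0,0,0,0,0,-0.0005,0,0,0,0,0,-0.0005,0,0,0],
)

```text
clock: 21.3
eef_pos: [460.0, 206.4, 78.9]
eef_rot: [3.141, 0.001, -2.918]
wrist_force: [-6.9, -0.9, 14.4]
finger_gap: 11.7
finger_force: 60.0
```

Request:
jog_arm(
  plan=[-0.0005,0,-0.0003,0,0,0,-0.0005,0,-0.0003,0,0,0,-0.0005,0,-0.0003,0,0,0,-0.0005,0,-0.0003,0,0,0],
)

```text
clock: 21.7
eef_pos: [459.9, 206.4, 78.9]
eef_rot: [3.142, 0.002, -2.918]
wrist_force: [-5.4, -0.9, 15.1]
finger_gap: 11.6
finger_force: 60.0
```

```bash
python3 m.py w8; python3 -c "
from h import *
snap('scene','s8'); a=cv2.imread('pics/w8.png');b=cv2.imread('pics/s8.png')[130:310,230:470]
cv2.imwrite('pics/j8.png',np.hstack([cv2.resize(a,(400,300)),cv2.resize(b,(400,300))]))"
```

```text
[459.85899591 206.42920629  78.88184669] [ 3.14156681e+00  1.81275324e-03 -2.91769122e+00] 11.48218494659658 [-4.4215111  -2.01843953 14.91244506] 21.75
```

View pics/j8.png

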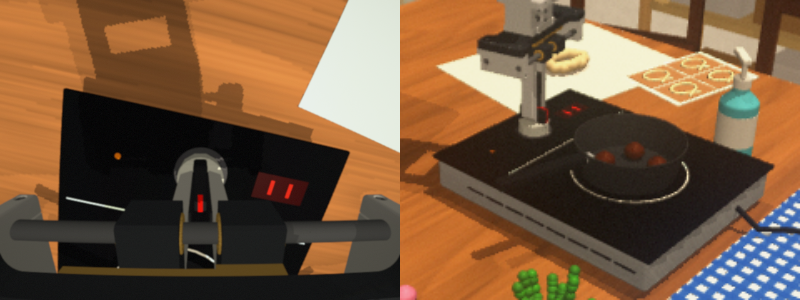

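The knob is seated low on the bezel at about (200,165), and the pan stands inside the ring with its chestnuts. The 15 N push with no further travel means the spindle is on its bottom stop.

```bash
python3 -c "
from cell import manip
print(manip.sign_off())"
```

```text
the job is handed in; nothing more can be done
None
```

The job is handed in: the pan, with all four chestnuts, stands within about 1–2 mm of the ring's centre, and the knob is fully home on the spindle, held pressed to its bottom stop with about 15 N. The arm took about 22 s, and the plant, sanitiser bottle and shaker were not moved.

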